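Pump up the pressure canister until its indicator pin stands out

ROBOT

A 6-joint arm with a two-finger parallel gripper is mounted at the origin on the work surface. World frame = base frame: x ahead of the robot, y to its left, z up, the work surface at z = 0. Lengths are in mm, angles in rad, forces in N, time in s.
With the tool pointing down it reaches from about 275 to 825 mm from the base axis. Payload 5.2 kg.
Tool frame: the origin (TCP) lies midway between the tips of the shut fingers; the grasp point (between the pads) lies 19 mm behind it; z points along the fingers, y is the direction in which the jaws open and shut (so a half turn about z gives the same grasp; the last joint's range is limited). The gripper opens to 93 mm and grips with 3 to 60 N. Pads are 15 mm wide; open, the fingers measure 128 mm over their backs; the gripper's body (75 mm by 188 mm) begins 65 mm behind the grasp point.
Start: joints at [1.037, 0.259, 1.535, -0, 1.348, -0.203], TCP at [178.618, 520.193, 218.653] pointing down, gripper open.
Joint ranges: [-3.14, 3.14], [-0.91, 2.08], [0.19, 2.58], [-1.22, 4.36], [0.22, 2.71], [-3.12, 3.12]. Speed limits (rad/s): [2.57, 2.57, 3.14, 3.14, 3.14, 3.14].

INTERFACE

Orientations are given as a unit quaternion [x, y, z, w].
In Python, from workcell import observe, camera, camera_model, finish_job gives the robot as it stands.
- The arm moves only by the shell command python3 -m crank 'ROWS' [FORCE]. ROWS is JSON, a list of rows, each an object with "gripper": the gripper's target within -1 to 1 (fully open at 1, half-way at 0, shut at -1); "xyz": the shift along the world's x, y, z in m, a list of three; "turn": the turn about the world's z in rad. A call has 1 to 8 rows; each row shifts and turns the pose as measured when the row begins; what a row does not reach is not made up. A row lasts 1/12 s, in which the tool goes at most 41.7 mm and 7.16 degrees, less where a joint would pass 70% of its speed; a pose out of reach is approached as far as the arm can. A call with a gripper value outside its range is refused whole. The fingers move at their own pace and stop on an object; FORCE is the grip in N (left out, the last holds). Time passes only in rows, so rows that do not move let the fingers close. It gives the time, the measured TCP pose, the force and the opening at its end, in the units of the state.
- observe(): the state, without advancing time (a new reading comes with each control period).
- camera(name): name is "side" or "top" or "wrist"; returns the picture (420x560x3 uint8, red, green, blue); there is no depth.
- camera_model(name): a dict with "camera_matrix" (3x3 intrinsics, pixels), "R" (3x3) and "t" (3): a world point X has camera coordinates R X + t. Camera axes: x right, y down, z forward; pixel columns grow to the right and rows downward; lengths in mm; the calibration is good to about 2 mm. A picture is of the moment at which its call begins: read the wrist's pose just before it. camera_model takes no time and is no camera call; for the wrist camera it gives the pose at the moment of the call.
- finish_job(): hands the job in, once; it reports no verdict.
The state is a dict: "clock": time; "qpos": joint angles; "qvel": joint speeds; "tau": joint torques, N m; "tool_pos": TCP position; "ee_rot": TCP orientation; "contact_force": force on the tool from outside, world axes, zero at the start; "wrist_torque": the same for the moment, N m; "finger_gap": finger opening in mm.
Only numpy, scipy, OpenCV 4.12 (cv2) and the standard library are available. Lean on these libraries where they do the work, as an engineer would, in place of code of your own. Each camera call takes 0.05 s, during which the arm holds its last target. There are 200 camera calls.

TASK

Pump up the steel pressure canister on the bench: press the big black mushroom plunger on its lid all the way down with the fingertips and let it spring all the way back up, again and again, until the thin indicator pin beside it has come fully out, and finish with the plunger let up. Do not touch the indicator pin itself or the little vent screw with its crossbar, do not pick anything up, and leave the jar, the tube rack and the phone where they are.

Things in the scene. Friction and masses are not known exactly. Their poses are not given: they have to be found in the camera images.
- canister: upright steel pressure canister fixed to the bench, 128 mm across (140 over the lid clamps), the lid's flat top 124 mm above the bench; origin on its axis at bench height, z up. Seen along its own x axis: plunger at x = -18, pin at x = +36, vent screw at x = +12, y = -45 mm.
- plunger_top (a point): centre of the flat top of the pump plunger's black mushroom knob (40 mm across, top face about 32 mm across) on the canister's lid, by far the largest thing there. It stands upright, its top 170 mm above the bench when up and 152 mm when fully down; the point moves with it. z of the point is up.
- plunger (a joint): how far the plunger is pressed, m: 0 up, 0.018 fully down on a solid stop. Its spring pushes back with 3 N at the top, 7 N at the bottom, about 2 N more while it drives the pin; let go, it springs up by itself within 0.5 s. A stroke counts if it goes at least 15 mm down and comes back to within 2 mm of the top.
- pin (a joint): how far the indicator pin has come out, m: 0 in, 0.028 fully out. Each full stroke of the plunger raises it to the next multiple of 0.004 (up to 1.5 mm less if the plunger stops 3 mm short of its stop) and there it stays, but for a settling of under 1 mm. It starts between 0 and 0.012, so four to seven strokes are needed. More strokes after it is fully out do no harm.
- pin_tip (a point): top end of the indicator pin, an upright steel pin 10 mm thick in a low collar 18 mm across and 8 mm high on the lid, 54 mm from the plunger's axis. The tip is 134 mm above the bench when fully in (2 mm above its collar), 162 mm when fully out (30 mm above its collar).
- pin_stem: the indicator pin itself, not to be touched; its origin lies on the pin's axis, 10 mm below its tip, z up.
- vent: vent screw on the lid, not to be touched: 14 mm thick, 17 mm high with a crossbar 20 mm long on top; origin at its foot on the lid, 124 mm above the bench, 54 mm from the plunger's axis and 51 mm from the pin's.
- jar: loose small amber screw-top jar, 60 mm across, 75 mm high, origin at the centre of its underside; a bystander.
- rack: loose blue tube rack, 90 x 130 x 40 mm high, origin at the centre of its underside; a bystander.
- phone: loose phone lying flat, 75 x 150 x 9 mm, origin at the centre of its underside; a bystander.
There are look-alikes about, which are no part of the job. Of the things that look like the canister, the smallest one is meant.

How it is judged (in metres and radians):
On the way, in this order (a step that is already met when the one before it is completed fails the run):
1. the plunger has been pressed nearly to its stop (more than 14 mm) while the pin is not yet out (value of joint plunger above 0.014 m and value of joint pin below 0.0225 m).
2. the indicator pin is fully out (value of joint pin above 0.0255 m), for 0.1 s.
At the end, for the whole second after the job is handed in: The indicator pin is out by more than 25.5 mm of its 28 mm, the plunger is back up to within 3 mm, and the jar, rack and phone are within 30 mm of where they began (value of joint pin above 0.0255 m and value of joint plunger below 0.003 m and distance of each of jar, rack, phone from where it was at the start of the episode below 0.03 m); the robot touches nothing.
It fails at once if the indicator pin is touched (more than 1 N) (contact force between any of the fingers, the arm and pin_stem above 1 N).
It fails at once if the vent screw is touched (more than 1 N) (contact force between any of the fingers, the arm and vent above 1 N).
It fails at once if the jar, rack or phone is lifted more than 15 mm, moved more than 30 mm, or the jar is knocked over (distance of any of jar, rack, phone from where it was at the start of the episode above 0.03 m or height (world z) of any of jar, rack, phone above 0.015 m or angle between jar's own z axis and vertical above 0.5 rad).
It also fails if it takes over 61 s, if anything falls off the work surface, if the arm or the gripper's body presses on something with over 40 N, if the wrist force passes 120 N, or if a joint passes its speed limit or range.

## Working session

There is one attempt and no reset: what is moved stays moved. The work goes in short steps, Python scripts to look and compute and a shell command to move; the robot and the scene stay as the last step left them, time stands still between calls to the robot, and variables do not carry over. Pictures are saved under pics/ and viewed, about 8 in all and at most 12, crops included, and the job is handed in when it is done.

```bash
mkdir -p pics
python3 - <<'E'
from workcell import *
import cv2
print(observe())
for n in("top","side"):
    im=camera(n); cv2.imwrite(f"pics/{n}0.png",im[:,:,::-1]); m=camera_model(n); print(n,m)
E
```

```text
{'clock': 0.0, 'qpos': array([ 1.03721805e+00,  2.59372432e-01,  1.53609131e+00, -2.43223884e-05,
        1.34799100e+00, -2.02815459e-01]), 'qvel': array([ 0.00052957,  0.00083242,  0.00065976, -0.00081192, -0.00051855,
       -0.0006176 ]), 'tau': array([-2.01742128e-03, -4.37298167e+01, -2.84012192e+01,  7.17667630e-02,
        4.09201614e-02, -1.49277466e-04]), 'tool_pos': array([178.3278456 , 519.70346745, 217.79856872]), 'ee_rot': array([ 1.64625812e-01,  9.86355653e-01, -8.72912707e-04, -3.24051255e-04]), 'contact_force': array([ 0.43339813, -0.3979736 , -0.20948847]), 'wrist_torque': array([-0.04087534,  0.01115845, -0.03456781]), 'finger_gap': 92.77740000631685}
top {'camera_matrix': array([[509.18940839,   0.        , 277.85914295],
       [  0.        , 509.18940839, 220.25068115],
       [  0.        ,   0.        ,   1.        ]]), 'R': array([[ 0.02704204, -0.99939512, -0.02186578],
       [-0.99513089, -0.02483982, -0.09538075],
       [ 0.09477991,  0.0243386 , -0.99520068]]), 't': array([   5.30595913,  575.51644507, 1328.43180913])}
side {'camera_matrix': array([[442.51561224,   0.        , 280.62375647],
       [  0.        , 442.51561224, 213.49904087],
       [  0.        ,   0.        ,   1.        ]]), 'R': array([[-0.93081636, -0.36539763, -0.00809168],
       [-0.26402413,  0.68755628, -0.67643006],
       [ 0.25272942, -0.62749577, -0.73646242]]), 't': array([ 543.32776688,  247.70109821, 1040.11179442])}
```

View pics/top0.png

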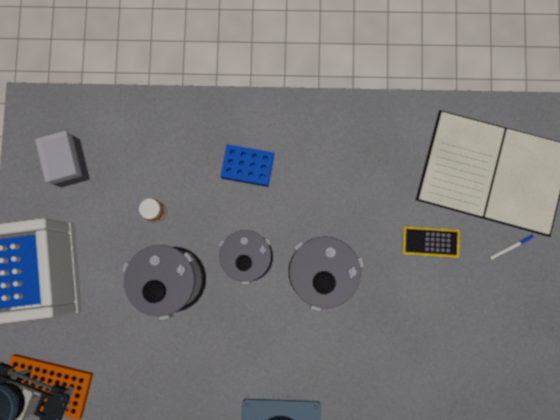

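View pics/side0.png

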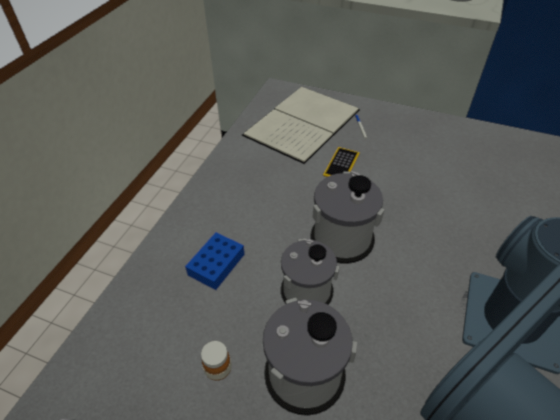

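The small middle canister is the target: plunger near (243,263), pin near (243,241) and vent near (262,249) in the top view. I'll triangulate these from enlarged crops of both views.

```bash
cat > h.py <<'E'
import numpy as np
from workcell import *
def ray(n,u,v,z,m=None):
    m=m or camera_model(n); K,R,t=m["camera_matrix"],m["R"],m["t"]
    d=R.T@np.linalg.solve(K,[u,v,1.]); c=-R.T@t
    return c+d*(z-c[2])/d[2]
E
python3 - <<'E'
import cv2,numpy as np
from h import *
a=cv2.imread("pics/top0.png")[223:293,205:285]; b=cv2.imread("pics/side0.png")[233:313,270:350]
a=cv2.resize(a,None,fx=5,fy=5,interpolation=2); b=cv2.resize(b,None,fx=5,fy=5,interpolation=2)
b=b[:350]
cv2.imwrite("pics/crop1.png",np.hstack([a,b]))
for u,v,z in((243.5,263,168),(243,241,134),(262,249,138),(245,256,124)): print("top",ray("top",u,v,z).round(1))
print("side",ray("side",318,252,170).round(1))
E
```

```text
top [458.   95.5 168. ]
top [511.9 101.6 134. ]
top [493.4  54.3 138. ]
top [475.7  96.3 124. ]
side [454.1 103.4 170. ]
```

View pics/crop1.png

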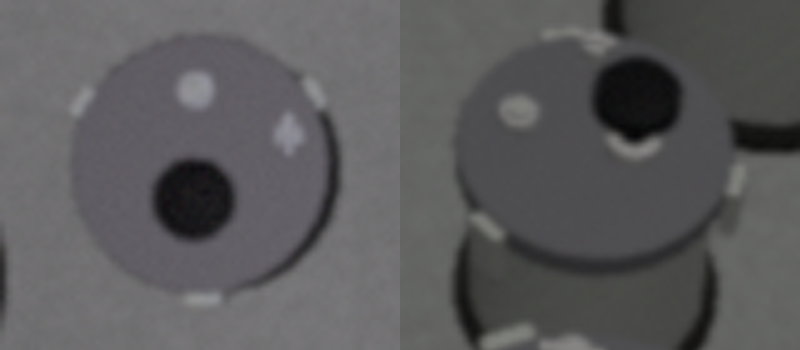

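Geometry checks out: plunger–pin is 53 mm and plunger–vent is 54 mm. Raise, shut the fingers and travel over.

```bash
python3 -m crank '[{"gripper":-1,"xyz":[0,0,0.04],"turn":0},{"gripper":-1,"xyz":[0,0,0.04],"turn":0},{"gripper":-1,"xyz":[0,0,0.04],"turn":0},{"gripper":-1,"xyz":[0,0,0.04],"turn":0},{"gripper":-1,"xyz":[0.02,-0.03,0],"turn":0},{"gripper":-1,"xyz":[0.02,-0.03,0],"turn":0},{"gripper":-1,"xyz":[0.02,-0.03,0],"turn":0},{"gripper":-1,"xyz":[0.02,-0.03,0],"turn":0}]' 20
python3 -m crank '[{"gripper":-1,"xyz":[0.02,-0.03,0],"turn":0},{"gripper":-1,"xyz":[0.02,-0.03,0],"turn":0},{"gripper":-1,"xyz":[0.02,-0.03,0],"turn":0},{"gripper":-1,"xyz":[0.02,-0.03,0],"turn":0},{"gripper":-1,"xyz":[0.02,-0.03,0],"turn":0},{"gripper":-1,"xyz":[0.02,-0.03,0],"turn":0},{"gripper":-1,"xyz":[0.02,-0.03,0],"turn":0},{"gripper":-1,"xyz":[0.02,-0.03,0],"turn":0}]'
```

```text
clock: 0.77
tool_pos: [254.5, 396.8, 379.9]
ee_rot: [0.159, 0.987, -0.005, -0.002]
contact_force: [0.4, -0.8, 0.9]
finger_gap: 44.2
clock: 1.43
tool_pos: [417.0, 143.8, 378.6]
ee_rot: [0.157, 0.988, -0.005, -0.003]
contact_force: [0.5, 0.2, -0.5]
finger_gap: 0.4
```

```bash
python3 -m crank '[{"gripper":-1,"xyz":[0.02,-0.024,0],"turn":0},{"gripper":-1,"xyz":[0.02,-0.022,0],"turn":0},{"gripper":-1,"xyz":[0,0,-0.04],"turn":0},{"gripper":-1,"xyz":[0,0,-0.04],"turn":0},{"gripper":-1,"xyz":[0,0,-0.02],"turn":0},{"gripper":-1,"xyz":[0,0,0],"turn":0}]'
python3 - <<'E'
from h import *; import cv2
o=observe(); print(o["tool_pos"],o["contact_force"],o["qpos"].round(2)); m=camera_model("wrist"); im=camera("wrist"); cv2.imwrite("pics/w1.png",im[:,:,::-1])
K,R,t=m["camera_matrix"],m["R"],m["t"]
for n,p in dict(tcp=o["tool_pos"],plung=[458.5,95.7,170],pin=[512,101.6,136],vent=[493.4,54.3,138]).items():
    q=K@(R@np.array(p)+t); print(n,(q[:2]/q[2]).round(1))
E
```

```text
clock: 1.93
tool_pos: [462.7, 86.1, 274.4]
ee_rot: [0.163, 0.987, -0.006, -0.002]
contact_force: [-0.1, -0.2, 0.4]
finger_gap: 0.4
[462.74948409  86.10222874 274.37581453] [-0.12675195 -0.19588535  0.35677241] [-0.04  0.08  1.61 -0.01  1.45 -1.28]
tcp [279.6 257.7]
plung [289.4 201.1]
pin [310.2 238.4]
vent [261.4 236.7]
```

View pics/w1.png

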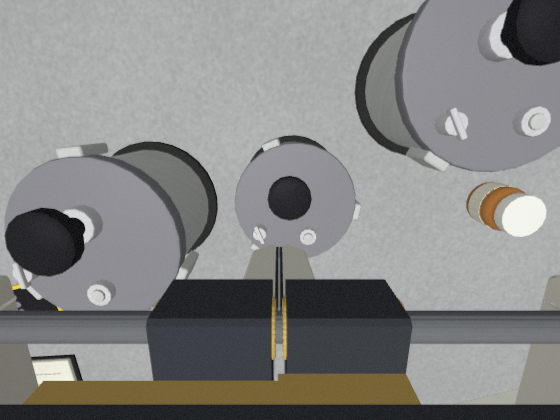

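The wrist view shows the plunger at (290,198), against a predicted (289,201). I'll refine it, and check the big canisters' knob heights for gripper-body clearance.

Run:
```python
from h import *; from scipy.optimize import least_squares
def tri(obs):
    M=[(camera_model(n),np.array(p)) for n,p in obs]
    def f(X): 
        r=[]
        for m,p in M:
            q=m["camera_matrix"]@(m["R"]@X+m["t"]); r+=list(q[:2]/q[2]-p)
        return r
    s=least_squares(f,[450,50,150.]); return s.x.round(1),np.abs(s.fun).max().round(1)
print("small",tri([("top",(243.3,262.4)),("side",(317,252)),("wrist",(290,198))]), ray("wrist",290,198,167).round(1), ray("top",243.3,262.4,167).round(1), ray("side",317,251.5,165).round(1))
print("pin",ray("wrist",308,237,137).round(1),ray("top",243.8,240.4,136).round(1))
print("right",tri([("top",(323.5,282.5)),("side",(360,184)),("wrist",(45,242))]))
print("left",tri([("top",(154,291)),("side",(322,326))]))
```

```text
small (array([459.3,  96.6, 160.1]), np.float64(0.5)) [457.8  96.9 167. ] [459.4  96.1 167. ] [457.5  99.2 165. ]
pin [510.9 100.  137. ] [513.3  99.5 136. ]
right (array([417.9, -91.7, 218.1]), np.float64(1.6))
left (array([387.5, 293.2, 213.6]), np.float64(0.5))
```

```bash
python3 -m crank '[{"gripper":-1,"xyz":[-0.004,0.011,-0.03],"turn":0},{"gripper":-1,"xyz":[0,0,-0.03],"turn":0},{"gripper":-1,"xyz":[0,0,-0.015],"turn":0},{"gripper":-1,"xyz":[0,0,0],"turn":0},{"gripper":-1,"xyz":[0,0,0],"turn":0}]'
python3 - <<'E'
from h import *; import cv2
o=observe(); print(o["tool_pos"],o["contact_force"]); cv2.imwrite("pics/s2.png",cv2.resize(camera("side")[200:320,240:400,::-1],None,fx=4,fy=4,interpolation=2))
E
```

```text
clock: 2.4
tool_pos: [463.5, 98.4, 207.1]
ee_rot: [0.163, 0.987, -0.006, 0.005]
contact_force: [-0.1, 0.4, 1.0]
finger_gap: 0.6
[463.45107368  98.44297819 207.06617639] [-0.10576247  0.37471926  0.95110913]
```

View pics/s2.png

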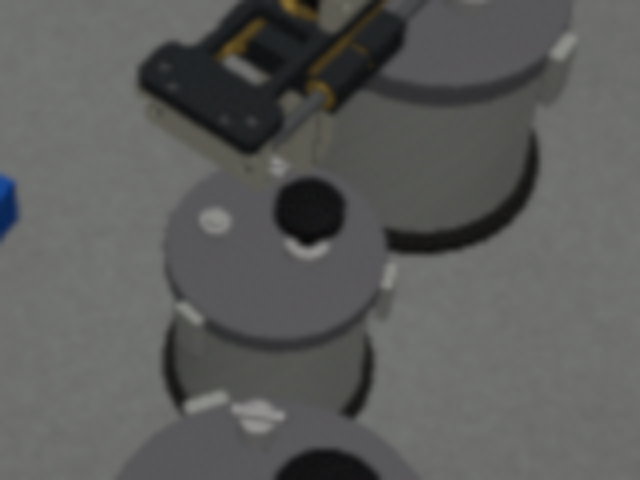

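```bash
python3 -m crank '[{"gripper":-1,"xyz":[-0.006,-0.001,-0.015],"turn":0},{"gripper":-1,"xyz":[0,0,-0.012],"turn":0},{"gripper":-1,"xyz":[0,0,0],"turn":0},{"gripper":-1,"xyz":[0,0,0],"turn":0}]'
python3 - <<'E'
from h import *; import cv2
o=observe(); print(o["tool_pos"],o["contact_force"])
ims=[]
for n in("side","wrist"):
    m=camera_model(n); im=np.ascontiguousarray(camera(n)[:,:,::-1])
    q=m["camera_matrix"]@(m["R"]@o["tool_pos"]+m["t"]); q=q[:2]/q[2]; print(n,q)
    u,v=q.astype(int); c=cv2.resize(im[v-50:v+50,u-40:u+40],None,fx=5,fy=5,interpolation=2); cv2.circle(c,(200,250),4,(0,0,255),1); ims.append(c)
cv2.imwrite("pics/s3.png",np.hstack(ims))
E
```

```text
clock: 2.78
tool_pos: [463.1, 97.7, 188.4]
ee_rot: [0.162, 0.987, -0.004, 0.013]
contact_force: [-0.8, 0.0, 1.0]
finger_gap: 0.4
[463.13682449  97.65535467 188.43243822] [-0.82746161  0.03004071  1.01186728]
side [315.31114024 243.59963556]
wrist [279.44237946 257.34963506]
```

View pics/s3.png

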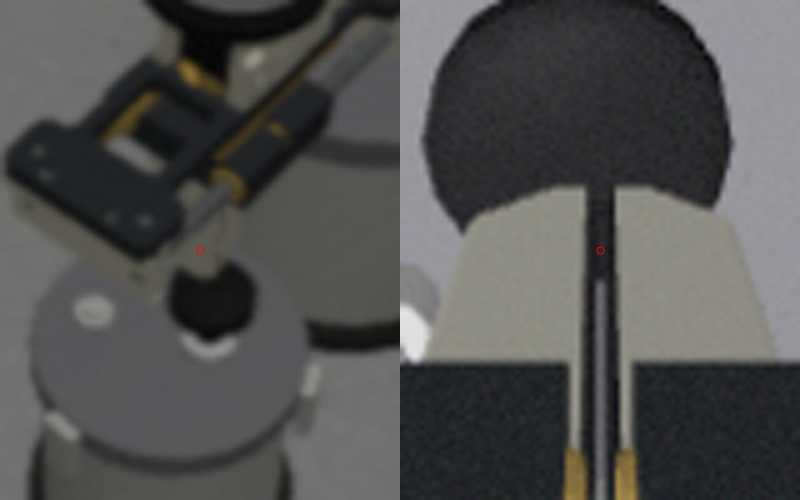

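Run:
```python
from h import *
from scipy.spatial.transform import Rotation as r
o=observe(); print(o["tool_pos"])
R=r.from_quat(o["ee_rot"]).as_matrix(); print(R.round(3))
print("knob",ray("wrist",274.6,235,163).round(1))
for z in (188,210,230,272):
  for p in ((305,254),(278,234)): X=ray("side",*p,z); print(z,p,(R.T@(X-o["tool_pos"])).round(0))
```

```text
[463.27627866  97.65467232 188.41691671]
[[-0.947  0.32   0.024]
 [ 0.32   0.947 -0.013]
 [-0.027 -0.005 -1.   ]]
knob [458.6  95.8 163. ]
188 (305, 254) [ 0. 36.  0.]
188 (278, 234) [-80.  31.   2.]
210 (305, 254) [  9.  50. -22.]
210 (278, 234) [-68.  44. -20.]
230 (305, 254) [ 18.  62. -42.]
230 (278, 234) [-58.  57. -40.]
272 (305, 254) [ 35.  88. -85.]
272 (278, 234) [-36.  83. -83.]
```

The slab is the gripper body end (z ≈ 272), which clears everything. The knob centre is (458.6, 96) on three measurements, so correct x by -5 mm and touch down.

```bash
python3 -m crank '[{"gripper":-1,"xyz":[-0.006,-0.002,0],"turn":0},{"gripper":-1,"xyz":[-0.003,0,0],"turn":0},{"gripper":-1,"xyz":[0,0,0],"turn":0}]'
python3 -m crank '[{"gripper":-1,"xyz":[-0.002,0,-0.01],"turn":0},{"gripper":-1,"xyz":[-0.002,0,-0.01],"turn":0},{"gripper":-1,"xyz":[0,0,-0.008],"turn":0},{"gripper":-1,"xyz":[0,0,0],"turn":0}]'
```

```text
clock: 3.13
tool_pos: [454.9, 95.4, 190.9]
ee_rot: [0.162, 0.987, -0.004, 0.015]
contact_force: [0.5, 0.2, -0.8]
finger_gap: 0.4
clock: 3.47
tool_pos: [452.2, 95.3, 163.2]
ee_rot: [0.162, 0.987, -0.004, 0.018]
contact_force: [-0.7, 0.4, 5.6]
finger_gap: 0.6
```

```bash
python3 -m crank '[{"gripper":-1,"xyz":[0,0,0.015],"turn":0},{"gripper":-1,"xyz":[0.004,0.001,0.004],"turn":0},{"gripper":-1,"xyz":[0.001,0,0],"turn":0},{"gripper":-1,"xyz":[0,0,0],"turn":0}]'
```

```text
clock: 3.8
tool_pos: [456.9, 96.4, 180.8]
ee_rot: [0.162, 0.987, -0.004, 0.016]
contact_force: [-0.2, 0.1, -0.6]
finger_gap: 0.4
```

```bash
python3 -m crank '[{"gripper":-1,"xyz":[0,0,-0.01],"turn":0},{"gripper":-1,"xyz":[0,0,-0.01],"turn":0},{"gripper":-1,"xyz":[0,0,-0.006],"turn":0},{"gripper":-1,"xyz":[0,0,-0.003],"turn":0}]'
python3 -m crank '[{"gripper":-1,"xyz":[0,0,-0.002],"turn":0}]'
python3 -m crank '[{"gripper":-1,"xyz":[0,0,-0.002],"turn":0}]'
```

```text
clock: 4.13
tool_pos: [458.4, 96.4, 152.0]
ee_rot: [0.162, 0.987, -0.004, 0.018]
contact_force: [-6.5, -0.8, 37.6]
finger_gap: 0.5
clock: 4.22
tool_pos: [458.6, 96.4, 151.9]
ee_rot: [0.162, 0.987, -0.004, 0.018]
contact_force: [-12.1, -0.8, 40.1]
finger_gap: 0.1
clock: 4.3
tool_pos: [458.4, 96.4, 152.1]
ee_rot: [0.162, 0.987, -0.004, 0.019]
contact_force: [-8.6, -0.2, 25.8]
finger_gap: 0.1
```

Solid stop reached at z ≈ 152. Release and do a full stroke per call.

```bash
python3 -m crank '[{"gripper":-1,"xyz":[0,0,0.014],"turn":0},{"gripper":-1,"xyz":[-0.001,0,0.012],"turn":0},{"gripper":-1,"xyz":[0,0,0],"turn":0},{"gripper":-1,"xyz":[0,0,0],"turn":0},{"gripper":-1,"xyz":[0,0,0],"turn":0},{"gripper":-1,"xyz":[0,0,0],"turn":0}]'
python3 -m crank '[{"gripper":-1,"xyz":[0,0,-0.01],"turn":0},{"gripper":-1,"xyz":[0,0,-0.01],"turn":0},{"gripper":-1,"xyz":[0,0,-0.006],"turn":0},{"gripper":-1,"xyz":[0,0,-0.003],"turn":0},{"gripper":-1,"xyz":[0,0,-0.001],"turn":0}]'
```

```text
clock: 4.8
tool_pos: [457.1, 96.5, 177.3]
ee_rot: [0.162, 0.987, -0.004, 0.018]
contact_force: [-0.4, -0.4, 0.3]
finger_gap: 0.1
clock: 5.22
tool_pos: [458.3, 96.5, 152.5]
ee_rot: [0.162, 0.987, -0.004, 0.02]
contact_force: [-3.4, -0.1, 7.6]
finger_gap: 0.9
```

```bash
for i in 1; do python3 -m crank '[{"gripper":-1,"xyz":[0,0,0.014],"turn":0},{"gripper":-1,"xyz":[-0.001,0,0.012],"turn":0},{"gripper":-1,"xyz":[0,0,0],"turn":0},{"gripper":-1,"xyz":[0,0,0],"turn":0},{"gripper":-1,"xyz":[0,0,0],"turn":0},{"gripper":-1,"xyz":[0,0,0],"turn":0}]'; done
python3 -m crank '[{"gripper":-1,"xyz":[0,0,-0.01],"turn":0},{"gripper":-1,"xyz":[0,0,-0.01],"turn":0},{"gripper":-1,"xyz":[0,0,-0.006],"turn":0},{"gripper":-1,"xyz":[0,0,-0.003],"turn":0},{"gripper":-1,"xyz":[0,0,-0.002],"turn":0}]'
python3 -m crank '[{"gripper":-1,"xyz":[0,0,0.014],"turn":0},{"gripper":-1,"xyz":[-0.001,0,0.012],"turn":0},{"gripper":-1,"xyz":[0,0,0],"turn":0},{"gripper":-1,"xyz":[0,0,0],"turn":0},{"gripper":-1,"xyz":[0,0,0],"turn":0},{"gripper":-1,"xyz":[0,0,0],"turn":0}]'
```

```text
clock: 5.72
tool_pos: [456.0, 96.5, 176.1]
ee_rot: [0.162, 0.987, -0.004, 0.019]
contact_force: [0.4, -0.2, -1.0]
finger_gap: 0.3
clock: 6.13
tool_pos: [457.1, 96.5, 152.3]
ee_rot: [0.161, 0.987, -0.004, 0.021]
contact_force: [-7.4, 0.8, 17.0]
finger_gap: 0.7
clock: 6.63
tool_pos: [454.8, 96.5, 176.2]
ee_rot: [0.161, 0.987, -0.005, 0.019]
contact_force: [0.0, 0.6, -0.7]
finger_gap: 0.4
```

Three strokes done. I'll drop the -1 mm x per cycle, since x is drifting back, and check the pin on the way.

```bash
python3 -m crank '[{"gripper":-1,"xyz":[0.002,0,-0.01],"turn":0},{"gripper":-1,"xyz":[0,0,-0.01],"turn":0},{"gripper":-1,"xyz":[0,0,-0.006],"turn":0},{"gripper":-1,"xyz":[0,0,-0.003],"turn":0},{"gripper":-1,"xyz":[0,0,-0.002],"turn":0}]'
python3 -m crank '[{"gripper":-1,"xyz":[0,0,0.014],"turn":0},{"gripper":-1,"xyz":[0,0,0.012],"turn":0},{"gripper":-1,"xyz":[0,0,0],"turn":0},{"gripper":-1,"xyz":[0,0,0],"turn":0},{"gripper":-1,"xyz":[0,0,0],"turn":0},{"gripper":-1,"xyz":[0,0,0],"turn":0}]'
python3 - <<'E'
from h import *; import cv2
c=camera("side")[230:310,270:350,::-1]
m=camera_model("side")
for z in (134,150,158,162):
    q=m["camera_matrix"]@(m["R"]@np.array([512,99.8,z])+m["t"]); print(z,((q[:2]/q[2]-[270,230]+.5)*7).round(0))
cv2.imwrite("pics/s4.png",cv2.resize(c,None,fx=7,fy=7,interpolation=2))
E
```

```text
clock: 7.05
tool_pos: [457.2, 96.5, 152.3]
ee_rot: [0.161, 0.987, -0.005, 0.021]
contact_force: [-7.0, -0.6, 17.6]
finger_gap: 0.1
clock: 7.55
tool_pos: [455.7, 96.5, 175.9]
ee_rot: [0.161, 0.987, -0.005, 0.019]
contact_force: [-0.2, -0.8, -0.6]
finger_gap: 0.7
134 [168. 166.]
150 [168. 136.]
158 [169. 120.]
162 [169. 112.]
```

View pics/s4.png

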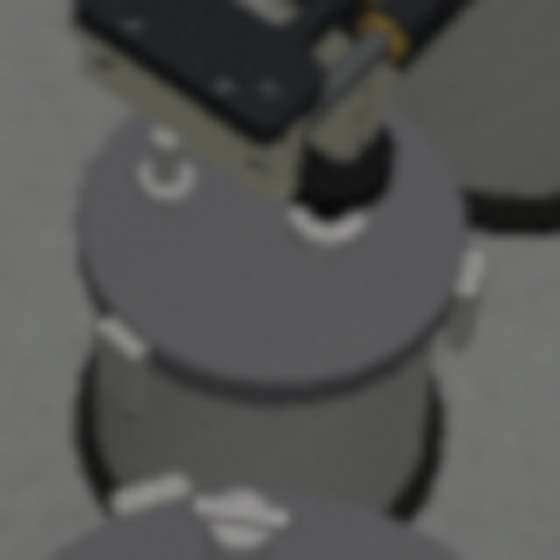

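The pin tip is visible at (165,137), i.e. z ≈ 150, so it is about 16 mm out. It's pumping. Three more strokes are needed; I'll do four.

```bash
python3 -m crank '[{"gripper":-1,"xyz":[0.001,0,-0.01],"turn":0},{"gripper":-1,"xyz":[0,0,-0.01],"turn":0},{"gripper":-1,"xyz":[0,0,-0.006],"turn":0},{"gripper":-1,"xyz":[0,0,-0.003],"turn":0},{"gripper":-1,"xyz":[0,0,-0.002],"turn":0}]'
python3 -m crank '[{"gripper":-1,"xyz":[0,0,0.014],"turn":0},{"gripper":-1,"xyz":[0,0,0.012],"turn":0},{"gripper":-1,"xyz":[0,0,0.001],"turn":0},{"gripper":-1,"xyz":[0,0,0],"turn":0},{"gripper":-1,"xyz":[0,0,0],"turn":0},{"gripper":-1,"xyz":[0,0,0],"turn":0}]'
python3 -m crank '[{"gripper":-1,"xyz":[0.001,0,-0.01],"turn":0},{"gripper":-1,"xyz":[0,0,-0.01],"turn":0},{"gripper":-1,"xyz":[0,0,-0.006],"turn":0},{"gripper":-1,"xyz":[0,0,-0.003],"turn":0},{"gripper":-1,"xyz":[0,0,-0.002],"turn":0}]'
python3 -m crank '[{"gripper":-1,"xyz":[0,0,0.014],"turn":0},{"gripper":-1,"xyz":[0,0,0.012],"turn":0},{"gripper":-1,"xyz":[0,0,0.001],"turn":0},{"gripper":-1,"xyz":[0,0,0],"turn":0},{"gripper":-1,"xyz":[0,0,0],"turn":0},{"gripper":-1,"xyz":[0,0,0],"turn":0}]'
```

```text
clock: 8.02
tool_pos: [457.3, 96.6, 152.3]
ee_rot: [0.16, 0.987, -0.006, 0.02]
contact_force: [-6.7, -0.1, 16.0]
finger_gap: 0.9
clock: 8.52
tool_pos: [456.2, 96.5, 178.0]
ee_rot: [0.16, 0.987, -0.006, 0.019]
contact_force: [0.6, 0.6, 0.1]
finger_gap: 0.3
clock: 8.93
tool_pos: [458.1, 96.6, 152.2]
ee_rot: [0.16, 0.987, -0.006, 0.021]
contact_force: [-9.1, -0.6, 22.4]
finger_gap: 0.3
clock: 9.43
tool_pos: [456.6, 96.5, 177.1]
ee_rot: [0.16, 0.987, -0.006, 0.019]
contact_force: [-0.6, -0.5, 0.2]
finger_gap: 0.5
```

```bash
python3 -m crank '[{"gripper":-1,"xyz":[0.001,0,-0.01],"turn":0},{"gripper":-1,"xyz":[0,0,-0.01],"turn":0},{"gripper":-1,"xyz":[0,0,-0.006],"turn":0},{"gripper":-1,"xyz":[0,0,-0.003],"turn":0},{"gripper":-1,"xyz":[0,0,-0.002],"turn":0}]'
python3 -m crank '[{"gripper":-1,"xyz":[0,0,0.014],"turn":0},{"gripper":-1,"xyz":[0,0,0.012],"turn":0},{"gripper":-1,"xyz":[0,0,0.001],"turn":0},{"gripper":-1,"xyz":[0,0,0],"turn":0},{"gripper":-1,"xyz":[0,0,0],"turn":0},{"gripper":-1,"xyz":[0,0,0],"turn":0}]'
python3 -m crank '[{"gripper":-1,"xyz":[0.001,0,-0.01],"turn":0},{"gripper":-1,"xyz":[0,0,-0.01],"turn":0},{"gripper":-1,"xyz":[0,0,-0.006],"turn":0},{"gripper":-1,"xyz":[0,0,-0.003],"turn":0},{"gripper":-1,"xyz":[0,0,-0.002],"turn":0}]'
python3 -m crank '[{"gripper":-1,"xyz":[0,0,0.014],"turn":0},{"gripper":-1,"xyz":[0,0,0.02],"turn":0},{"gripper":-1,"xyz":[0,0,0.04],"turn":0},{"gripper":-1,"xyz":[0,0,0.04],"turn":0},{"gripper":-1,"xyz":[0,0,0.02],"turn":0},{"gripper":-1,"xyz":[0,0,0],"turn":0},{"gripper":-1,"xyz":[0,0,0],"turn":0}]'
python3 - <<'E'
from h import *; import cv2
print(observe()["tool_pos"])
c=camera("side")[230:310,270:350,::-1]; w=camera("wrist")[:,:,::-1]
cv2.imwrite("pics/s5.png",np.hstack([cv2.resize(c,(400,400),interpolation=2),cv2.resize(w,None,fx=.7,fy=.7)[:0].reshape(0,392,3) if 0 else cv2.resize(w[130:270,200:340],(400,400),interpolation=2)]))
E
```

```text
clock: 9.85
tool_pos: [458.3, 96.6, 152.2]
ee_rot: [0.16, 0.987, -0.006, 0.021]
contact_force: [-8.0, -0.3, 19.1]
finger_gap: 0.6
clock: 10.35
tool_pos: [456.7, 96.6, 177.0]
ee_rot: [0.16, 0.987, -0.007, 0.019]
contact_force: [0.2, 0.8, -0.5]
finger_gap: 0.7
clock: 10.77
tool_pos: [458.3, 96.6, 152.2]
ee_rot: [0.159, 0.987, -0.007, 0.02]
contact_force: [-8.2, 0.7, 18.7]
finger_gap: 0.5
clock: 11.35
tool_pos: [454.4, 96.6, 286.7]
ee_rot: [0.159, 0.987, -0.007, 0.015]
contact_force: [-0.7, 0.4, -0.8]
finger_gap: 0.3
[454.4334102   96.58080138 286.67355387]
```

View pics/s5.png

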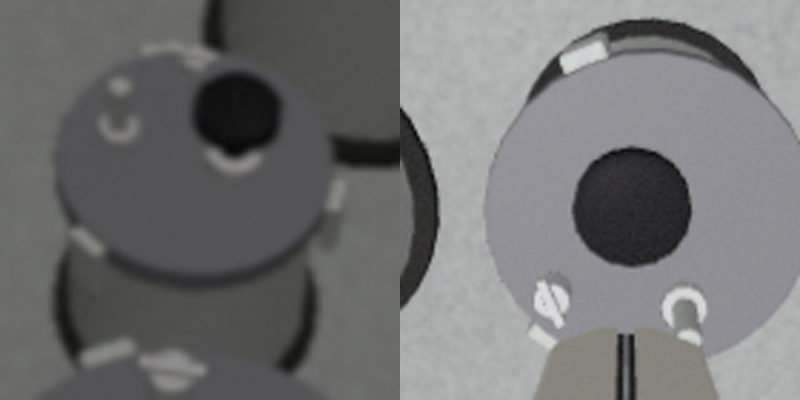

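The pin stands well out and the plunger is up. The pixel height reads z ≈ 158–162, so I'll confirm saturation with two more slower strokes and a numeric image difference.

```bash
python3 -m crank '[{"gripper":-1,"xyz":[0.002,0,-0.04],"turn":0},{"gripper":-1,"xyz":[0.001,0,-0.04],"turn":0},{"gripper":-1,"xyz":[0,0,-0.02],"turn":0},{"gripper":-1,"xyz":[0,0,-0.005],"turn":0},{"gripper":-1,"xyz":[0,0,0],"turn":0}]'
```

```text
clock: 11.87
tool_pos: [452.2, 96.6, 169.9]
ee_rot: [0.159, 0.987, -0.008, 0.009]
contact_force: [2.1, -0.2, 3.2]
finger_gap: 0.2
```

```bash
python3 -m crank '[{"gripper":-1,"xyz":[0,0,0.008],"turn":0},{"gripper":-1,"xyz":[0.005,0,0.002],"turn":0},{"gripper":-1,"xyz":[0.001,0,0],"turn":0},{"gripper":-1,"xyz":[0,0,0],"turn":0}]'
python3 -m crank '[{"gripper":-1,"xyz":[0,0,-0.01],"turn":0},{"gripper":-1,"xyz":[0,0,-0.01],"turn":0},{"gripper":-1,"xyz":[0,0,-0.006],"turn":0},{"gripper":-1,"xyz":[0,0,-0.003],"turn":0},{"gripper":-1,"xyz":[0,0,-0.002],"turn":0},{"gripper":-1,"xyz":[0,0,-0.001],"turn":0}]'
python3 -m crank '[{"gripper":-1,"xyz":[0,0,0.014],"turn":0},{"gripper":-1,"xyz":[0,0,0.014],"turn":0},{"gripper":-1,"xyz":[0,0,0],"turn":0},{"gripper":-1,"xyz":[0,0,0],"turn":0},{"gripper":-1,"xyz":[0,0,0],"turn":0},{"gripper":-1,"xyz":[0,0,0],"turn":0},{"gripper":-1,"xyz":[0,0,0],"turn":0},{"gripper":-1,"xyz":[0,0,0],"turn":0}]'
python3 -m crank '[{"gripper":-1,"xyz":[0.001,0,-0.01],"turn":0},{"gripper":-1,"xyz":[0,0,-0.01],"turn":0},{"gripper":-1,"xyz":[0,0,-0.006],"turn":0},{"gripper":-1,"xyz":[0,0,-0.003],"turn":0},{"gripper":-1,"xyz":[0,0,-0.002],"turn":0},{"gripper":-1,"xyz":[0,0,-0.001],"turn":0}]'
python3 -m crank '[{"gripper":-1,"xyz":[0,0,0.014],"turn":0},{"gripper":-1,"xyz":[0,0,0.02],"turn":0},{"gripper":-1,"xyz":[0,0,0.04],"turn":0},{"gripper":-1,"xyz":[0,0,0.04],"turn":0},{"gripper":-1,"xyz":[0,0,0.02],"turn":0},{"gripper":-1,"xyz":[0,0,0],"turn":0},{"gripper":-1,"xyz":[0,0,0],"turn":0},{"gripper":-1,"xyz":[0,0,0],"turn":0}]'
python3 - <<'E'
from h import *; import cv2
print(observe()["tool_pos"],observe()["contact_force"])
c=camera("side")[230:310,270:350,::-1]; n=cv2.resize(c,(400,400),interpolation=2)
o=cv2.imread("pics/s5.png")[:,:400]
d=cv2.absdiff(cv2.blur(n,(5,5)),cv2.blur(o,(5,5))).max(2); print("diff pin",d[60:150,80:160].max(),"knob",d[60:180,190:290].max(),"lid",d[180:260,100:300].max())
for k,i in (("old",o),("new",n)): print(k,i[60:150:3,116:126].mean((1,2)).round(0))
t=camera("top")[:,:,::-1]; t0=cv2.imread("pics/top0.png"); dd=cv2.absdiff(t,t0).max(2)
for k,(a,b,c_,e) in dict(jar=(195,225,135,165),rack=(140,190,215,280),phone=(222,262,400,465)).items(): print(k,(dd[a:b,c_:e]>40).mean())
cv2.imwrite("pics/top9.png",t); cv2.imwrite("pics/s6.png",np.hstack([o,n]))
E
```

```text
clock: 12.2
tool_pos: [459.5, 96.5, 182.5]
ee_rot: [0.159, 0.987, -0.008, 0.01]
contact_force: [0.4, -0.5, 0.5]
finger_gap: 0.2
clock: 12.7
tool_pos: [462.6, 96.5, 152.2]
ee_rot: [0.159, 0.987, -0.008, 0.015]
contact_force: [-5.3, -0.3, 18.3]
finger_gap: 0.7
clock: 13.37
tool_pos: [460.5, 96.5, 175.2]
ee_rot: [0.159, 0.987, -0.008, 0.012]
contact_force: [-0.7, 0.6, -0.3]
finger_gap: 0.6
clock: 13.87
tool_pos: [462.2, 96.6, 152.4]
ee_rot: [0.159, 0.987, -0.008, 0.016]
contact_force: [-3.1, 0.0, 7.8]
finger_gap: 0.5
clock: 14.53
tool_pos: [459.8, 96.6, 283.7]
ee_rot: [0.159, 0.987, -0.009, 0.012]
contact_force: [-0.3, 0.7, 0.0]
finger_gap: 0.4
[459.83832889  96.6019884  283.65114012] [-0.26227609  0.71481372  0.02331088]
diff pin 2 knob 4 lid 2
old [100.  95.  90.  86.  88.  96. 109. 122. 130. 129. 122. 108.  94.  82.
  79.  78.  79.  79.  80.  82.  82.  84.  87.  99. 113. 124. 123. 109.
  94.  85.]
new [101.  95.  90.  87.  89.  96. 109. 122. 130. 129. 123. 108.  94.  83.
  80.  79.  79.  80.  81.  82.  82.  84.  87.  99. 113. 125. 123. 109.
  94.  85.]
jar 0.0
rack 0.0
phone 0.0
```

View pics/s6.png

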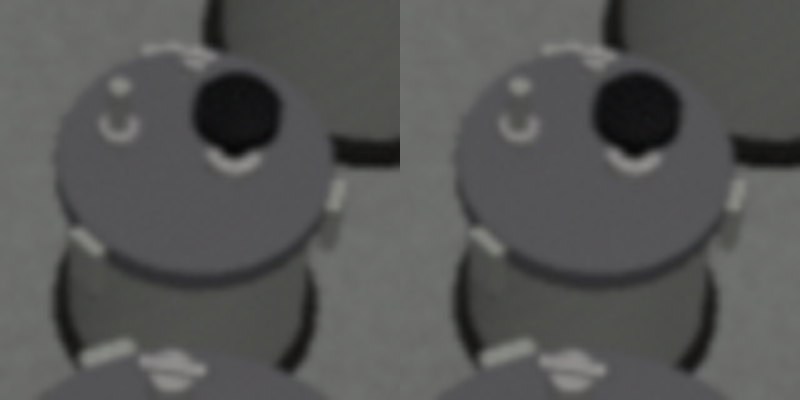

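The pin (tip at (521,86)) is unchanged after two more full strokes, so it is at its end. The plunger is up, the bystanders haven't moved, and the robot is clear. Handing in.

```bash
python3 -c "
from workcell import *
print(finish_job())"
```

```text
the job is handed in; nothing more can be done
None
```

I pumped the smallest (middle) canister with the shut fingertips, and its indicator pin is fully out by every check I had. That took 10 full strokes to the stop (TCP at 152 mm), each followed by a full release. There was also a 7 mm partial press while centring and a light touch on the knob before the last two strokes. I handed the job in at about 15 s of robot time.

**Last checks**
- **Pin:** its image did not change after two more full strokes, so it is at its end. Its tip read about 158 mm straight from the calibration, or about 162 mm after a correction estimated from its starting image. 162 mm is fully out.
- **Plunger:** it is up, and its image matches the one taken before the last two strokes.
- **Bystanders:** the jar, rack and phone show no change in the top view.
- **Robot:** it was about 110 mm above the knob with no contact force. The highest wrist force I read was about 42 N, on the first stroke.

**What disagreed:** the side camera put the knob up to 3 mm off the other two views in y. Small commanded shifts in x also came out several millimetres off, so a few strokes landed up to about 4 mm off centre. They still landed well inside the plunger's flat top.

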